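Free the jammed rod jar, stand it up and put the rod in it

ROBOT

A 6-joint arm with a two-finger parallel gripper is mounted at the origin on the work surface. World frame = base frame: x ahead of the robot, y to its left, z up, the work surface at z = 0. Lengths are in m, angles in rad, forces in N, time in s.
With the tool pointing down it reaches from about 0.35 to 0.975 m from the base axis. Payload 17.4 kg.
Tool frame: the origin (TCP) lies between the finger pads; the fingertips stand 19 mm ahead of it and the grasp point (between the pads) is the TCP; z points along the fingers, x is the direction in which the jaws open and shut, and the axes are right-handed (so a half turn about z gives the same grasp; the last joint's range is limited). The gripper opens to 85 mm and grips with 20 to 120 N. Pads are 22 mm wide; open, the fingers measure 114 mm over their backs; the gripper's body (76 mm by 85 mm) begins 54 mm behind the grasp point. The pads swing forward as they close: fully open they stand 13 mm farther back than shut.
Start: joints at [1.209, 0.116, 1.442, -0, 1.584, -0.038], TCP at [0.215, 0.64, 0.25] pointing down, gripper open.
Joint ranges: [-2.83, 2.83], [-0.83, 2.19], [0.07, 2.5], [-1.14, 4.28], [0.01, 3], [-2.97, 2.97]. Speed limits (rad/s): [1.89, 1.89, 2.22, 3.14, 3.14, 3.14].

INTERFACE

Orientations are given as a unit quaternion [w, x, y, z].
In Python, from cell import telemetry, eyes, env gives the robot as it stands.
- The arm moves only by the tool jog_arm, never from a script. Its arguments are lists of equal length, an entry for each row: "turn": the turn, a rotation vector about the tool's x, y, z in degrees, a list of three; "travel": the shift along the tool's x, y, z in mm, a list of three; "hand": the finger opening in mm, from 0 to 85.4. In form: {"turn": [[ax, ay, az], ...], "travel": [[tx, ty, tz], ...], "hand": [hand, ...]}. A call has 1 to 20 rows; each row is the pose to reach, as a shift and turn from the pose commanded when the call began, along the tool's axes at that moment; what a row does not reach only later rows make up. A row lasts 1/12 s, in which the tool goes at most 41.7 mm and 7.16 degrees, less where a joint would pass 70% of its speed; a pose out of reach is approached as far as the arm can. A call with a gripper value outside its range is refused whole. The fingers move at their own pace and stop on an object; the grip force is fixed at half the most. Time passes only in rows, so rows that repeat a pose let the fingers close. It gives the time, the measured TCP pose, the force and the opening at its end, in the units of the state.
- telemetry.state(): the state, without advancing time (a new reading comes with each control period).
- eyes.get_image(name): name is "scene" or "side" or "wrist"; returns a dict with "pixels" (384x512x3 uint8, blue, green, red), "range_z" (384x512 float32, m along the optical axis (not along the pixel's ray), 0 where there is no reading), "fx", "fy", "cx", "cy" (pixels), "dist_coeffs" ([k1, k2, p1, p2, k3] as OpenCV has them; the pictures are not rectified), "R" (3x3) and "t" (3): a world point X has camera coordinates R X + t. Camera axes: x right, y down, z forward; pixel columns grow to the right and rows downward; lengths in m; the calibration is good to about 2 mm. A picture is of the moment at which its call begins.
- env.job_done(): hands the job in, once; it reports no verdict.
The state is a dict: "t": time; "q": joint angles; "joint_vel": joint speeds; "joint_torque": joint torques, N m; "position": TCP position; "ee_rot": TCP orientation; "wrist_force": force on the tool from outside, world axes, zero at the start; "moment": the same for the moment, N m; "grip_width": opening from 0.0 (shut) to 1.0 (fully open).
Only numpy, scipy, OpenCV 4.12 (cv2) and the standard library are available. Lean on these libraries where they do the work, as an engineer would, in place of code of your own. Each camera call takes 0.05 s, during which the arm holds its last target. There are 200 camera calls.

TASK

The steel rod jar has toppled over and jammed aslant in a corner of the divided plastic bin. Free it, set it down gently, upright, mouth up and wholly on the white tile and let go of it; then put the steel stirring rod from the sloping rest end-down into the standing jar, so that it reaches the jar's floor, and let go. Do not knock over the amber bottle, the lidded pot or the glass beaker.

Things in the scene. Friction and masses are not known exactly. Their poses are not given: they have to be found in the camera images.
- jar_mid (a point): centre (half-way up, on the axis) of the loose plain steel jar: outer diameter 54, height 130, wall 3, floor 4 mm, 0.2 kg. z runs from floor to mouth: underside 65 mm along -z, mouth 65 along +z. It starts leaning about 43 degrees from vertical, foot wedged in a bin well, mouth end out over the well's corner, clear of the walls; it comes out along its axis or straight up
- bin: fixed grey plastic bin, origin at the centre of its underside: 94 along its x, 183 along its y, 65 high, floor and walls 5 mm thick, split by one wall across its middle into two square wells of 84 mm along y. The jar is in the -y well and leans towards that well's corner at -x, -y. A rubber stopper and a vial lie in the +y well
- tile: fixed white ceramic tile lying on the bench, 150 x 150 x 8 mm, origin at the centre of its underside (its top is 8 mm above the bench), x and y along its edges
- rod_mid (a point): centre (half-way along) of the loose steel stirring rod: a plain round bar 10 mm in diameter, 180 mm long, 60 g, both ends alike. Its z axis runs along it; at the start its +z end is the upper one, and it lies at 45 degrees on the rest, its lower end against a stop. The upper 60 mm overhang the rest's saddle and are free all round
- rod_foot (a point): the lower end of the rod as it starts (90 mm along -z from its centre), on its axis
- rod_top (a point): the upper end of the rod as it starts (90 mm along +z from its centre), on its axis
- rest: fixed white plastic sloping rest for the rod, origin at the centre of its underside: base plate 150 (x) x 70 (y) x 10 mm high, and one post with a grooved saddle 23 mm wide, about 95 mm high. The rod lies in its x-z plane, low end at +x, upper end sticking up over -x
- reagent_c (a point): centre of an amber bottle standing on the bench, diameter 60, height 135 mm; its z axis points up; not to be knocked over
- pot_c (a point): centre of a lidded white pot standing on the bench, diameter 70, height 85 mm; its z axis points up; not to be knocked over
- beaker_c (a point): centre of a glass beaker standing on the bench, diameter 72, height 85 mm; its z axis points up; not to be knocked over
Things that resemble listed ones, but are neither listed nor needed, are in the scene too. What is shaped like the part that bears jar_mid but red is not meant.

How it is judged:
By the outcome, as a careful person would: the job done as asked, in the order asked, and still so for the second after the job is handed in, with the robot touching nothing.
It also fails if it takes over 58 s, if anything falls off the work surface, if the arm or the gripper's body presses on something with over 40 N, if the wrist force passes 120 N, or if a joint passes its speed limit or range.

## Working session

There is one attempt and no reset: what is moved stays moved. The work goes in short steps, Python scripts to look and compute and a tool call to move; the robot and the scene stay as the last step left them, time stands still between calls to the robot, and variables do not carry over. Pictures are saved under pics/ and viewed, about 8 in all and at most 12, crops included, and the job is handed in when it is done.

Besides the shell and the picture viewer there is one more tool, called after "Emit:" as a command line: name --argument value ..., lists and objects as JSON in quotes. jog_arm: Moves the arm, as the interface text tells. Its arguments: {"type":"object","properties":{"turn":{"type":"array"},"travel":{"type":"array"},"hand":{"type":"array"}},"required":["turn","travel","hand"]}

```bash
ls; mkdir -p pics; cat > h.py <<'E'
import numpy as np, cv2
from cell import telemetry, eyes, env
from scipy.spatial.transform import Rotation as Ro
def grab(n):
    d=eyes.get_image(n); np.savez('last_%s.npz'%n,**{k:np.asarray(v) for k,v in d.items()}); return d
def load(n): return dict(np.load('last_%s.npz'%n))
def world(d,px=None):
    """world points (from depth) of all pixels, HxWx3 (nan where none)"""
    h,w=d['range_z'].shape
    K=np.array([[d['fx'],0,d['cx']],[0,d['fy'],d['cy']],[0,0,1]],float)
    u,v=np.meshgrid(np.arange(w),np.arange(h))
    n=cv2.undistortPoints(np.stack([u,v],-1).reshape(-1,1,2).astype(float),K,np.asarray(d['dist_coeffs'],float)).reshape(h,w,2)
    z=d['range_z'].astype(float); z=np.where(z>0,z,np.nan)
    P=np.dstack([n*z[...,None],z])
    return (P-np.asarray(d['t']))@np.asarray(d['R'])
def pose():
    s=telemetry.state(); q=s['ee_rot']; return np.array(s['position']),Ro.from_quat([q[1],q[2],q[3],q[0]]),s
def proj(d,X):
    K=np.array([[d['fx'],0,d['cx']],[0,d['fy'],d['cy']],[0,0,1]],float)
    return cv2.projectPoints(np.asarray(X,float).reshape(-1,1,3),cv2.Rodrigues(np.asarray(d['R'],float))[0],np.asarray(d['t'],float),K,np.asarray(d['dist_coeffs'],float))[0].reshape(-1,2)
def rel(R0,p0,R1,p1):
    return (R0.inv()*R1).as_rotvec(degrees=True).round(2),(R0.inv().apply(np.array(p1)-p0)*1000).round(1)
E
python3 - <<'E'
from h import *
for n in('scene','side'):
    d=grab(n); cv2.imwrite('pics/%s0.png'%n,d['pixels'])
    print(n,-np.asarray(d['R']).T@np.asarray(d['t']),d['fx'])
print(pose()[0],pose()[1].as_matrix().round(3),pose()[2])
E
python3 -c "
import cv2,numpy as np
a=cv2.imread('pics/scene0.png');b=cv2.imread('pics/side0.png')
cv2.imwrite('pics/both0.png',np.vstack([cv2.resize(a,None,fx=1,fy=1)]))"
```

```text
pics
scene [1.13725549 0.0885508  0.80014861] 375.1698220281368
side [ 0.44543929 -0.72805841  0.78458875] 370.8804888897443
[0.21471859 0.639774   0.24961703] [[ 0.318  0.948 -0.   ]
 [ 0.948 -0.318 -0.001]
 [-0.001 -0.    -1.   ]] {'t': 0.1, 'q': array([ 1.20920401e+00,  1.16448565e-01,  1.44221754e+00, -1.74440866e-05,
        1.58399676e+00, -3.77871207e-02]), 'joint_vel': array([-2.06595632e-04, -1.62753395e-03, -3.50437641e-04, -6.54136270e-05,
       -1.23318248e-03,  1.36924665e-03]), 'joint_torque': array([ 2.84533395e-03, -7.33662629e+01, -6.33799624e+01,  1.53981127e-04,
        5.17401349e-03,  4.77836863e-05]), 'position': array([0.21471859, 0.639774  , 0.24961703]), 'ee_rot': array([ 3.03068737e-04,  8.11842391e-01,  5.83876396e-01, -4.41093639e-04]), 'wrist_force': array([-0.52342128,  0.57896702, -0.37123779]), 'moment': array([-0.0122492 ,  0.02152481,  0.03024089]), 'grip_width': 1.0000685259822781}
```

View pics/scene0.png

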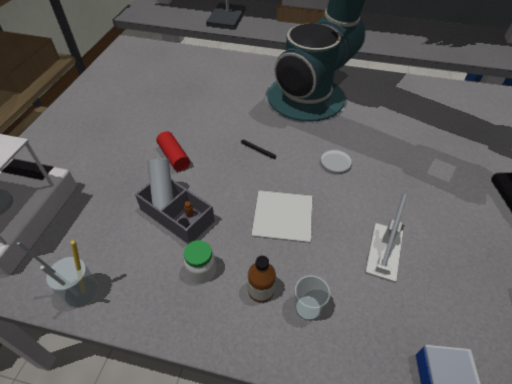

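View pics/side0.png

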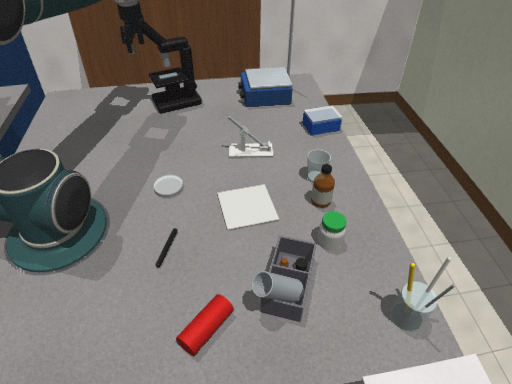

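Scene view: the grey jar at (160,183) leans out of the bin (175,207). The red cylinder at (173,150) is the decoy. The tile is at (283,215), the rest with the rod at (390,235), the pot at (198,258), the amber bottle at (262,278) and the beaker at (312,297). The rods in the pen glass at (68,275) are lookalikes. Next I measure these from depth in both views.

```bash
python3 - <<'E'
from h import *
C={}
for n in('scene','side'):
    d=load(n); C[n]=(world(d),d['pixels'].astype(int))
def sel(n,u0,u1,v0,v1,f):
    W,I=C[n]; w=W[v0:v1,u0:u1].reshape(-1,3); c=I[v0:v1,u0:u1].reshape(-1,3)
    m=np.isfinite(w[:,0])&f(w,c); return w[m]
# tile
for n,b in(('scene',(245,322,185,248)),('side',(210,285,180,235))):
    p=sel(n,*b,lambda w,c:(c.min(1)>170)&(abs(w[:,2]-.008)<.012))
    r=cv2.minAreaRect((p[:,:2]*1000).astype(np.float32)); print('tile',n,r,np.median(p[:,2]),len(p))
# bin: rim
for n,b in(('scene',(130,220,150,245)),('side',(250,325,230,325))):
    p=sel(n,*b,lambda w,c:(w[:,2]>.055)&(w[:,2]<.072)&(c.max(1)<110))
    r=cv2.minAreaRect((p[:,:2]*1000).astype(np.float32)); print('bin',n,r,len(p))
# jar points
for n,b in(('scene',(140,185,150,215)),('side',(250,310,262,310))):
    p=sel(n,*b,lambda w,c:(w[:,2]>.075)&(abs(c[:,2]-c[:,0])<40)&(c.max(1)>60))
    print('jar',n,len(p),p.min(0).round(3),p.max(0).round(3)); np.save('jar_%s.npy'%n,p)
for n,b in(('scene',(365,415,190,285)),('side',(220,280,110,162))):
    p=sel(n,*b,lambda w,c:(w[:,2]>.02))
    print('rest',n,len(p),p.min(0).round(3),p.max(0).round(3)); np.save('rod_%s.npy'%n,p)
    p=sel(n,*b,lambda w,c:(abs(w[:,2]-.01)<.008)&(c.min(1)>150))
    print(cv2.minAreaRect((p[:,:2]*1000).astype(np.float32)),len(p))
for nm,n,b,h in(('pot','scene',(180,220,238,285),.02),('bottle','scene',(245,280,253,303),.02),('beaker','scene',(292,332,275,322),.02),('red','scene',(155,192,130,172),.02),('pot','side',(318,348,210,250),.02),('bottle','side',(312,338,162,210),.02),('beaker','side',(305,332,150,180),.02)):
    p=sel(n,*b,lambda w,c:(w[:,2]>h)); print(nm,n,len(p),p.min(0).round(3),p.max(0).round(3))
a=C['scene'][1][135:265,120:240].astype(np.uint8); b=C['scene'][1][185:295,355:425].astype(np.uint8);c=C['side'][1][225:325,245:330].astype(np.uint8);e=C['side'][1][110:165,215:285].astype(np.uint8)
R=lambda x:cv2.resize(x,(390,290),interpolation=cv2.INTER_CUBIC)
cv2.imwrite('pics/crop1.png',np.vstack([np.hstack([R(a),R(b)]),np.hstack([R(c),R(e)])]))
E
```

```text
tile scene ((538.7716064453125, 23.62353515625), (146.76048278808594, 146.5908660888672), 7.532514572143555) 0.007717365669093117 2385
tile side ((538.2144775390625, 27.689468383789062), (152.0121307373047, 162.9228973388672), 6.692218780517578) 0.007149910939652873 1896
bin scene ((605.5478515625, -248.99639892578125), (184.43447875976562, 94.7608871459961), 65.94535827636719) 702
bin side ((615.4076538085938, -229.27064514160156), (238.70330810546875, 102.26513671875), 63.048561096191406) 474
jar scene 687 [ 0.507 -0.338  0.075] [ 0.6   -0.27   0.139]
jar side 821 [ 0.505 -0.34   0.075] [ 0.597 -0.278  0.136]
rest scene 621 [0.516 0.264 0.02 ] [0.655 0.3   0.144]
((585.0894775390625, 285.5723571777344), (69.16714477539062, 152.926513671875), 83.45714569091797) 892
rest side 280 [0.512 0.258 0.02 ] [0.65  0.298 0.143]
((595.8550415039062, 376.07586669921875), (258.337890625, 151.18215942382812), 83.61495971679688) 375
pot scene 1022 [ 0.677 -0.194  0.02 ] [ 0.779 -0.098  0.088]
bottle scene 981 [ 0.739 -0.015  0.02 ] [0.791 0.045 0.138]
beaker scene 958 [0.74  0.089 0.02 ] [0.81  0.159 0.087]
red scene 785 [ 0.343 -0.404  0.02 ] [ 0.565 -0.277  0.139]
pot side 814 [ 0.707 -0.17   0.02 ] [ 0.773 -0.103  0.09 ]
bottle side 828 [ 0.727 -0.019  0.02 ] [0.803 0.153 0.138]
beaker side 663 [ 0.731 -0.003  0.02 ] [0.807 0.16  0.138]
```

View pics/crop1.png

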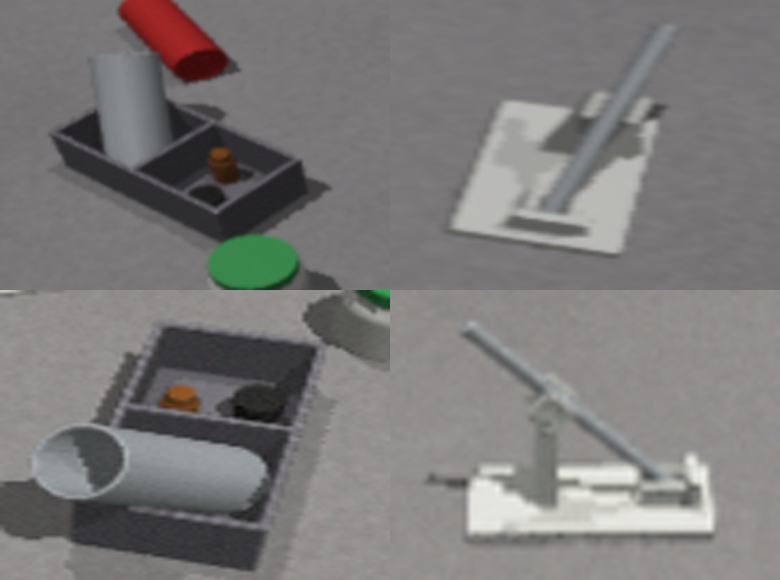

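Crops confirm it: plain grey jar mouth end out over the bin's corner (upper left), red one lies outside; the rod on the rest has its upper end towards the robot. Now I fit the jar and rod axes.

```bash
python3 - <<'E'
from h import *
from scipy.optimize import least_squares
def cyl(P,r,a0,c0):
    def ax(x): a=np.array([np.sin(x[0])*np.cos(x[1]),np.sin(x[0])*np.sin(x[1]),np.cos(x[0])]); return a
    def basis(a): u=np.cross(a,[0,1,0.1]);u/=np.linalg.norm(u);return u,np.cross(a,u)
    U,V=basis(ax(a0))
    def f(x):
        a=ax(x);c=c0+x[2]*U+x[3]*V;d=P-c;d=d-np.outer(d@a,a);return np.linalg.norm(d,axis=1)-r
    s=least_squares(f,[*a0,0,0],loss='soft_l1',f_scale=.002)
    a=ax(s.x);c=c0+s.x[2]*U+s.x[3]*V; return a,c,f(s.x)
pj=[np.load('jar_scene.npy'),np.load('jar_side.npy')]
for nm,P in(('scene',pj[0]),('side',pj[1]),('both',np.vstack(pj))):
    a,c,e=cyl(P,.027,(np.radians(43),np.radians(-159)),P.mean(0))
    ok=abs(e)<.004; s=((P-c)@a)[ok]; hi=np.percentile(s,[98,99.5,100])
    top=c+a*hi[1]; mid=top-.065*a; bot=top-.13*a
    print('jar',nm,a.round(3),np.degrees(np.arccos(a[2])),np.degrees(np.arctan2(a[1],a[0])),'rms',np.std(e[ok]),ok.mean(),hi,'mouth',top.round(4),'mid',mid.round(4),'foot',bot.round(4))
for nm in('scene','side'):
    P=np.load('rod_%s.npy'%nm); 
    P=P[P[:,2]>.105]
    a,c,e=cyl(P,.005,(np.radians(45),np.radians(173)),P.mean(0))
    ok=abs(e)<.003; s=((P-c)@a)[ok]; top=c+a*s.max()
    print('rod',nm,a.round(3),np.degrees(np.arccos(a[2])),np.degrees(np.arctan2(a[1],a[0])),len(P),ok.mean(),'top',top.round(4),'mid',(top-.09*a).round(4),'foot',(top-.18*a).round(4))
E
```

```text
jar scene [-0.634 -0.246  0.733] 42.8541035199623 -158.80574074997065 rms 0.0013686469334798115 0.9898107714701602 [0.03876761 0.03972765 0.03996838] mouth [ 0.5247 -0.3144  0.1193] mid [ 0.5659 -0.2985  0.0717] foot [ 0.6071 -0.2825  0.024 ]
jar side [-0.615 -0.25   0.748] 41.60827370828854 -157.9118934708805 rms 0.000989369373130404 0.9939098660170523 [0.02830241 0.02914379 0.03053659] mouth [ 0.5253 -0.3156  0.1206] mid [ 0.5653 -0.2993  0.072 ] foot [ 0.6053 -0.2831  0.0234]
jar both [-0.622 -0.255  0.74 ] 42.2503148644506 -157.7178098673229 rms 0.00134550707583836 0.9900530503978779 [0.03313503 0.03403087 0.03551994] mouth [ 0.5251 -0.3154  0.1201] mid [ 0.5656 -0.2988  0.0719] foot [ 0.606  -0.2822  0.0238]
rod scene [-0.699  0.095  0.708] 44.89274058682359 172.24168835667103 104 0.9903846153846154 top [0.5149 0.2948 0.1406] mid [0.5778 0.2862 0.0768] foot [0.6408 0.2776 0.0131]
rod side [-0.707  0.083  0.702] 45.40308947134558 173.2805832321806 49 0.9591836734693877 top [0.5115 0.2932 0.1403] mid [0.5751 0.2857 0.0771] foot [0.6387 0.2782 0.0139]
```

```bash
cat >> h.py <<'E'
def tool(a,az):
    """tool orientation with z=-a and x nearest horizontal heading az (deg), perpendicular to a"""
    z=-np.asarray(a,float)/np.linalg.norm(a); x=np.array([np.cos(np.radians(az)),np.sin(np.radians(az)),0]); x-=z*(x@z); x/=np.linalg.norm(x)
    return Ro.from_matrix(np.column_stack([x,np.cross(z,x),z]))
E
python3 - <<'E'
from h import *
p,R,s=pose(); a=np.array([-.627,-.249,.738]);a/=np.linalg.norm(a)
T=tool(a,-68.3); m=np.array([.525,-.315,.120])
print(rel(R,p,T,m+.09*a)); print(m+.09*a, (T*R.inv()).as_rotvec(degrees=True))
print(rel(R,p,T,m-.025*a))
E
```

```text
(array([ 18.79,  51.2 , 131.77]), array([-845.6,  551.6,   64.1]))
[ 0.46856362 -0.33741253  0.18642751] [  54.46390152    1.38762724 -131.79573083]
(array([ 18.79,  51.2 , 131.77]), array([-795.4,  610.8,  148.9]))
```

Emit:
jog_arm --turn '[[0,0,60],[0,0,60],[0,0,60],[0,0,60],[0,0,60],[0,0,60],[0,0,60],[0,0,60],[0,0,60],[0,0,60],[0,0,60],[0,0,60],[0,0,60],[0,0,60],[0,0,60],[0,0,60]]' --travel '[[-390,379,-50],[-390,379,-50],[-390,379,-50],[-390,379,-50],[-390,379,-50],[-390,379,-50],[-390,379,-50],[-390,379,-50],[-390,379,-50],[-390,379,-50],[-390,379,-50],[-390,379,-50],[-390,379,-50],[-390,379,-50],[-390,379,-50],[-390,379,-50]]' --hand '[85,85,85,85,85,85,85,85,85,85,85,85,85,85,85,85]'

```text
t: 1.43
position: [0.4499, 0.1497, 0.3]
ee_rot: [-0.0, 0.995, 0.099, -0.0]
wrist_force: [0.0, 1.1, 0.2]
grip_width: 0.994
```

```bash
python3 - <<'E'
from h import *
p,R,s=pose(); a=np.array([-.627,-.249,.738]);a/=np.linalg.norm(a)
T=tool(a,-68.3); m=np.array([.525,-.315,.120])
print(p,s['q'],s['t']); print(rel(R,p,T,m+.09*a))
E
```

```text
[0.44988698 0.14968008 0.30002472] [ 2.67191573e-01 -3.37099608e-01  1.77853751e+00  3.27948276e-04
  1.70063124e+00  6.85677852e-02] 1.4333
(array([35.24, 29.47, 75.76]), array([-77.8, 481.2, 113.5]))
```

Emit:
jog_arm --turn '[[35.2,29.5,75.8],[35.2,29.5,75.8],[35.2,29.5,75.8],[35.2,29.5,75.8],[35.2,29.5,75.8],[35.2,29.5,75.8],[35.2,29.5,75.8],[35.2,29.5,75.8],[35.2,29.5,75.8],[35.2,29.5,75.8],[35.2,29.5,75.8],[35.2,29.5,75.8],[35.2,29.5,75.8],[35.2,29.5,75.8],[35.2,29.5,75.8],[35.2,29.5,75.8],[35.2,29.5,75.8],[35.2,29.5,75.8]]' --travel '[[-78,481,113.5],[-78,481,113.5],[-78,481,113.5],[-78,481,113.5],[-78,481,113.5],[-78,481,113.5],[-78,481,113.5],[-78,481,113.5],[-78,481,113.5],[-78,481,113.5],[-78,481,113.5],[-78,481,113.5],[-78,481,113.5],[-78,481,113.5],[-78,481,113.5],[-78,481,113.5],[-78,481,113.5],[-78,481,113.5]]' --hand '[85,85,85,85,85,85,85,85,85,85,85,85,85,85,85,85,85,85]'

```text
t: 2.93
position: [0.4698, -0.336, 0.1876]
ee_rot: [-0.299, 0.772, -0.522, 0.204]
wrist_force: [0.2, 0.1, 0.6]
grip_width: 0.995
```

```bash
python3 - <<'E'
from h import *
p,R,s=pose(); a=np.array([-.627,-.249,.738]);a/=np.linalg.norm(a)
T=tool(a,-68.3); m=np.array([.525,-.315,.120])
print(p,s['q'],s['t']); print(rel(R,p,T,m+.09*a))
d=grab('wrist'); cv2.imwrite('pics/w1.png',d['pixels']); print(proj(d,[m,m+.027*T.as_matrix()[:,0],m-.027*T.as_matrix()[:,0]]))
E
```

```text
[ 0.46976546 -0.33598547  0.18761215] [-0.98220179 -0.19761404  1.96497715  0.75869759  1.28493093  0.015833  ] 2.9333
(array([-0.01,  0.03,  0.23]), array([ 0.9,  2. , -0.2]))
[[257.57403097 205.1663052 ]
 [294.58721453 205.30907194]
 [220.540163   204.98873364]]
```

View pics/w1.png

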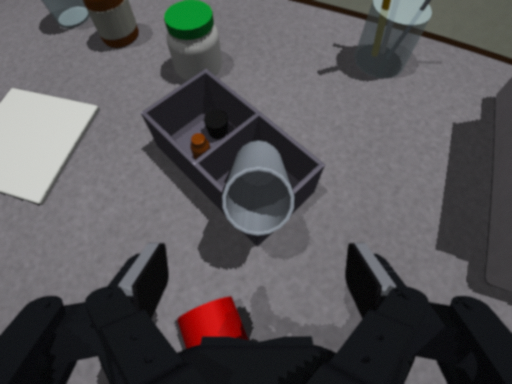

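The wrist view shows the jar mouth at (258,202), against a prediction of (257.6,205), and centred between the fingers. I'll advance along the axis, then close.

Emit:
jog_arm --turn '[[0,0,0],[0,0,0],[0,0,0],[0,0,0],[0,0,0],[0,0,0],[0,0,0],[0,0,0],[0,0,0],[0,0,0],[0,0,0],[0,0,0],[0,0,0],[0,0,0],[0,0,0],[0,0,0]]' --travel '[[0,0,20],[0,0,45],[0,0,70],[0,0,90],[0,0,105],[0,0,115],[0,0,115],[0,0,115],[0,0,115],[0,0,115],[0,0,115],[0,0,115],[0,0,115],[0,0,115],[0,0,115],[0,0,115]]' --hand '[85,85,85,85,85,85,85,40,40,40,40,40,40,40,40,40]'

```text
t: 4.32
position: [0.5412, -0.3092, 0.103]
ee_rot: [-0.299, 0.771, -0.523, 0.204]
wrist_force: [-4.0, 0.9, 6.5]
grip_width: 0.631
```

```bash
python3 - <<'E'
from h import *
p,R,s=pose(); print(p,s['t'],s['grip_width']*85.4,s['wrist_force'])
E
```

```text
[ 0.54119562 -0.30916625  0.10300827] 4.3167 53.905909894172474 [-4.01208647  0.87681476  6.50541265]
```

Emit:
jog_arm --turn '[[0,0,0],[0,0,0],[0,0,0],[0,0,0],[0,0,0],[0,0,0],[0,0,0],[0,0,0],[0,0,0]]' --travel '[[0,0,-4],[0,0,-12],[0,0,-25],[0,0,-45],[0,0,-65],[0,0,-85],[0,0,-105],[0,0,-120],[0,0,-120]]' --hand '[40,40,40,40,40,40,40,40,40]'

```text
t: 5.07
position: [0.4648, -0.3399, 0.193]
ee_rot: [-0.298, 0.771, -0.523, 0.205]
wrist_force: [0.0, 0.4, -2.0]
grip_width: 0.626
```

```bash
python3 - <<'E'
from h import *
p,R,s=pose(); print(p,s['t'],s['grip_width']*85.4,s['wrist_force'])
q=[p-R.as_matrix()[:,2]*-k for k in (0,)]
T=tool([0,0,1],-68.3)
print(R.as_matrix()[:,2])
print('up',rel(R,p,T,[.5385,.0245,.30])); print('mid', rel(R,p,T,[.50,-.20,.30]))
E
```

```text
[ 0.46481766 -0.33989403  0.19298749] 5.0667 53.49922329003642 [ 0.00596716  0.37507349 -2.03923826]
[ 0.62877889  0.2454671  -0.73782316]
up (array([-4.245e+01, -2.800e-01,  1.000e-02]), array([-311.2, -222.7,   56.8]))
mid (array([-4.245e+01, -2.800e-01,  1.000e-02]), array([-116.6, -134.7,  -22.5]))
```

Emit:
jog_arm --turn '[[-42.4,-0.3,0],[-42.4,-0.3,0],[-42.4,-0.3,0],[-42.4,-0.3,0],[-42.4,-0.3,0],[-42.4,-0.3,0],[-42.4,-0.3,0],[-42.4,-0.3,0],[-42.4,-0.3,0],[-42.4,-0.3,0],[-42.4,-0.3,0],[-42.4,-0.3,0],[-42.4,-0.3,0],[-42.4,-0.3,0]]' --travel '[[-117,-135,-22],[-117,-135,-22],[-117,-135,-22],[-117,-135,-22],[-117,-135,-22],[-117,-135,-22],[-311,-223,57],[-311,-223,57],[-311,-223,57],[-311,-223,57],[-311,-223,57],[-311,-223,57],[-311,-223,57],[-311,-223,57]]' --hand '[40,40,40,40,40,40,40,40,40,40,40,40,40,40]'

```text
t: 6.23
position: [0.5395, 0.0268, 0.2976]
ee_rot: [-0.001, 0.829, -0.56, -0.002]
wrist_force: [-0.1, -0.2, -1.6]
grip_width: 0.626
```

```bash
cat > jar.py <<'E'
from h import *
from scipy.optimize import least_squares
def fit(n,c,lo,hi,r=.027,rad=.045):
    d=grab(n);W=world(d).reshape(-1,3);I=d['pixels'].reshape(-1,3).astype(int)
    m=(np.hypot(W[:,0]-c[0],W[:,1]-c[1])<rad)&(W[:,2]>lo)&(W[:,2]<hi)&(abs(I[:,0]-I[:,2])<40)&(I.max(1)>60);P=W[m]
    def f(x): a=np.array([x[2],x[3],1]);a/=np.linalg.norm(a);e=P-[x[0],x[1],(lo+hi)/2];return np.linalg.norm(e-np.outer(e@a,a),axis=1)-r
    s=least_squares(f,[*c[:2],0,0],loss='soft_l1',f_scale=.002);x=s.x;ok=abs(f(x))<.004
    z=P[ok][:,2]
    print(n,len(P),ok.mean().round(2),'axis xy at z=%.3f'%((lo+hi)/2),x[:2].round(4),'tilt deg xy',np.degrees(x[2:]).round(2),'z range',np.percentile(z,[0,1,99,100]).round(4))
E
python3 - <<'E'
from jar import *
p,R,s=pose(); print(p,R.as_matrix()[:,2],s['t'],s['grip_width']*85.4)
for n in('scene','side'): fit(n,p,.17,.265)
cv2.imwrite('pics/s1.png',np.hstack([load('scene')['pixels'][60:300,180:400],load('side')['pixels'][20:260,140:360]]))
E
```

```text
[0.53954334 0.02679492 0.29762493] [-0.00159045  0.00358934 -0.99999229] 6.2333 53.46664342048089
scene 609 1.0 axis xy at z=0.218 [0.5385 0.0269] tilt deg xy [-0.12 -0.54] z range [0.1884 0.1891 0.2642 0.265 ]
side 529 1.0 axis xy at z=0.218 [0.5367 0.0256] tilt deg xy [-0.29  0.2 ] z range [0.188  0.1894 0.2643 0.2648]
```

View pics/s1.png

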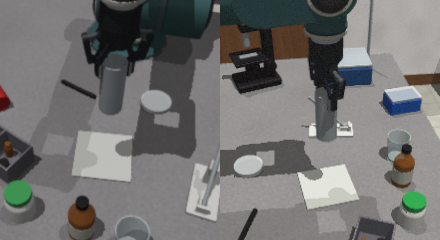

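The jar hangs upright (within 0.5°) over the tile with its foot at z≈0.1885. I'll lower it.

Emit:
jog_arm --turn '[[0,0,0],[0,0,0],[0,0,0],[0,0,0],[0,0,0],[0,0,0],[0,0,0],[0,0,0],[0,0,0],[0,0,0],[0,0,0]]' --travel '[[0,0,25],[0,0,60],[0,0,95],[0,0,125],[0,0,145],[0,0,155],[0,0,162],[0,0,168],[0,0,171],[0,0,173],[0,0,173]]' --hand '[40,40,40,40,40,40,40,40,40,40,40]'

```text
t: 7.25
position: [0.5397, 0.0261, 0.1261]
ee_rot: [-0.002, 0.828, -0.561, -0.001]
wrist_force: [-0.1, 0.5, -2.8]
grip_width: 0.63
```

```bash
python3 - <<'E'
from jar import *
p,R,s=pose(); print(p,s['t'],s['wrist_force'])
for n in('scene','side'): fit(n,p,.006,.095)
for n in('scene','side'):
    d=load(n);W=world(d).reshape(-1,3);I=d['pixels'].reshape(-1,3)
    m=(np.hypot(W[:,0]-.5385,W[:,1]-.0245)<.06)&(abs(W[:,2]-.008)<.006)&(I.min(1)>170);print(np.median(W[m,2]))
print(pose()[0])
E
```

```text
[0.53965785 0.02614816 0.12607924] 7.25 [-0.11835819  0.5277509  -2.78197252]
scene 753 0.64 axis xy at z=0.051 [0.5394 0.0262] tilt deg xy [-3.52  0.13] z range [0.006  0.0063 0.0932 0.0945]
side 602 0.7 axis xy at z=0.051 [0.5374 0.0252] tilt deg xy [-1.68  2.31] z range [0.0062 0.0065 0.0941 0.095 ]
0.007676574657471511
0.007116406543446534
[0.53971812 0.02619977 0.12634489]
```

Emit:
jog_arm --turn '[[0,0,0],[0,0,0],[0,0,0],[0,0,0],[0,0,0]]' --travel '[[0,0,2.0],[0,0,4.0],[0,0,5.5],[0,0,6.5],[0,0,6.5]]' --hand '[40,40,40,40,40]'

```text
t: 7.77
position: [0.5393, 0.0263, 0.1188]
ee_rot: [-0.001, 0.828, -0.561, -0.001]
wrist_force: [0.3, 0.5, -1.4]
grip_width: 0.627
```

Emit:
jog_arm --turn '[[0,0,0],[0,0,0],[0,0,0],[0,0,0]]' --travel '[[0,0,0.5],[0,0,1.0],[0,0,1.3],[0,0,1.3]]' --hand '[40,40,40,40]'

```text
t: 8.1
position: [0.5394, 0.0263, 0.1177]
ee_rot: [-0.001, 0.828, -0.561, -0.001]
wrist_force: [-0.1, -0.1, -1.9]
grip_width: 0.629
```

Emit:
jog_arm --turn '[[0,0,0],[0,0,0],[0,0,0]]' --travel '[[0,0,0.5],[0,0,1.0],[0,0,1.0]]' --hand '[40,40,40]'

```text
t: 8.35
position: [0.5396, 0.0263, 0.1173]
ee_rot: [-0.002, 0.828, -0.561, -0.001]
wrist_force: [0.2, 0.6, 4.2]
grip_width: 0.629
```

Emit:
jog_arm --turn '[[0,0,0],[0,0,0],[0,0,0]]' --travel '[[0,0,0.5],[0,0,1.0],[0,0,1.0]]' --hand '[40,40,40]'

```text
t: 8.6
position: [0.5399, 0.0264, 0.1172]
ee_rot: [-0.002, 0.828, -0.561, -0.001]
wrist_force: [-3.6, 2.2, 12.3]
grip_width: 0.626
```

Contact at TCP z=0.1172, so I'll back off the pressure by 0.8 mm, open and retreat straight up.

Emit:
jog_arm --turn '[[0,0,0],[0,0,0],[0,0,0],[0,0,0],[0,0,0],[0,0,0],[0,0,0],[0,0,0],[0,0,0],[0,0,0],[0,0,0],[0,0,0],[0,0,0],[0,0,0],[0,0,0],[0,0,0]]' --travel '[[0,0,-0.8],[0,0,-0.8],[0,0,-0.8],[0,0,-0.8],[0,0,-0.8],[0,0,-0.8],[0,0,-0.8],[0,0,-0.8],[0,0,-8],[0,0,-20],[0,0,-45],[0,0,-80],[0,0,-120],[0,0,-160],[0,0,-180],[0,0,-180]]' --hand '[40,60,70,80,85,85,85,85,85,85,85,85,85,85,85,85]'

```text
t: 9.93
position: [0.5403, 0.0256, 0.303]
ee_rot: [-0.004, 0.828, -0.561, 0.002]
wrist_force: [0.9, -0.1, -0.2]
grip_width: 0.994
```

```bash
python3 - <<'E'
from jar import *
p,R,s=pose(); print(p,s['t'],s['grip_width'],s['q'])
for n in('scene','side'): fit(n,p,.02,.145)
r=np.array([-.703,.089,.7055]);r/=np.linalg.norm(r); top=np.array([.513,.294,.1405])
for az in(-97.3,82.7):
  T=tool(r,az); print(az,rel(R,p,T,top+.08*r),rel(R,p,T,top-.025*r)[1],top+.08*r)
E
```

```text
[0.54031664 0.02559991 0.30297463] 9.9333 0.9939626538962902 [-1.61449583e-03 -1.90996730e-01  1.65573158e+00  3.60890469e-03
  1.66905750e+00  1.18902757e+00]
scene 923 0.98 axis xy at z=0.082 [0.5395 0.0267] tilt deg xy [1.35 0.13] z range [0.0201 0.0229 0.1389 0.1402]
side 771 0.97 axis xy at z=0.082 [0.537  0.0256] tilt deg xy [ 0.1  -1.23] z range [0.0201 0.0228 0.138  0.1398]
-97.3 (array([43.67, 11.53, 27.47]), array([-286.8,  -23.8,  106.4])) [-250.7  -88.3  181. ] [0.45675607 0.3011205  0.19694394]
82.7 (array([ -15.3 ,   57.92, -141.05]), array([-286.8,  -23.8,  106.4])) [-250.7  -88.3  181. ] [0.45675607 0.3011205  0.19694394]
```

The jar stands at (0.538,0.026) with its mouth at z 0.139, and it matches the tile height. Next is the rod pregrasp.

Emit:
jog_arm --turn '[[43.7,11.5,27.5],[43.7,11.5,27.5],[43.7,11.5,27.5],[43.7,11.5,27.5],[43.7,11.5,27.5],[43.7,11.5,27.5],[43.7,11.5,27.5],[43.7,11.5,27.5],[43.7,11.5,27.5],[43.7,11.5,27.5],[43.7,11.5,27.5],[43.7,11.5,27.5],[43.7,11.5,27.5]]' --travel '[[-287,-24,106],[-287,-24,106],[-287,-24,106],[-287,-24,106],[-287,-24,106],[-287,-24,106],[-287,-24,106],[-287,-24,106],[-287,-24,106],[-287,-24,106],[-287,-24,106],[-287,-24,106],[-287,-24,106]]' --hand '[85,85,70,60,50,50,50,50,50,50,50,50,50]'

```text
t: 11.12
position: [0.4554, 0.3007, 0.191]
ee_rot: [0.251, -0.611, 0.694, -0.285]
wrist_force: [0.8, -0.6, 0.3]
grip_width: 0.587
```

```bash
python3 - <<'E'
from h import *
p,R,s=pose(); print(p,s['t'],s['q'],s['grip_width']*85.4)
r=np.array([-.703,.089,.7055]);r/=np.linalg.norm(r); top=np.array([.513,.294,.1405]); T=tool(r,-97.3)
print(rel(R,p,T,top+.08*r),rel(R,p,T,top-.025*r))
d=grab('wrist'); cv2.imwrite('pics/w2.png',d['pixels']); print(proj(d,[top,top-.06*r,top-.09*r,top-.18*r]))
E
```

```text
[0.45541845 0.30074896 0.19099919] 11.1167 [ 0.82248508 -0.40364445  2.13027168 -0.72888739  1.03053513  2.78397425] 50.087180225618376
(array([ 0.5 , -0.05,  0.01]), array([-0.5, -5.1, -3.3])) (array([ 0.5 , -0.05,  0.01]), array([ -0.6,  -6. , 101.7]))
[[256.06057939 200.80824286]
 [256.01684817 177.4225708 ]
 [256.00138462 169.11334759]
 [255.96903681 151.66266221]]
```

View pics/w2.png

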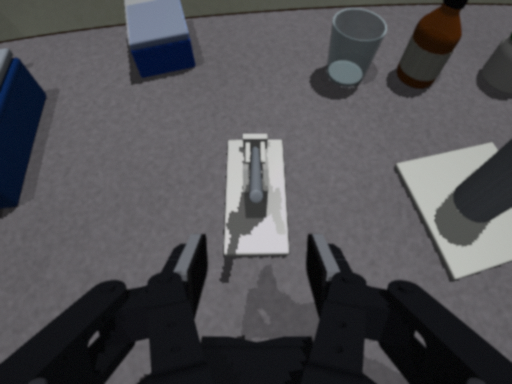

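Wrist view: the rod's upper end is at (256,197), against a prediction of (256,201), centred between the jaws. I'll advance partway and check the lag.

Emit:
jog_arm --turn '[[0,0,0],[0,0,0],[0,0,0],[0,0,0],[0,0,0]]' --travel '[[0,0,20],[0,0,40],[0,0,55],[0,0,60],[0,0,60]]' --hand '[50,50,50,50,50]'

```text
t: 11.58
position: [0.4977, 0.2947, 0.1475]
ee_rot: [0.25, -0.611, 0.695, -0.285]
wrist_force: [0.3, 1.0, 0.2]
grip_width: 0.587
```

```bash
python3 - <<'E'
from h import *
p,R,s=pose()
r=np.array([-.703,.089,.7055]);r/=np.linalg.norm(r); top=np.array([.513,.294,.1405]); T=tool(r,-97.3)
print(rel(R,p,T,top-.025*r),s['q'])
d=grab('wrist'); W=world(d); 
L=W-p; l=L@R.as_matrix()
I=d['pixels'].astype(int)
m=(abs(l[...,0])<.015)&(abs(l[...,1])<.02)&(l[...,2]>0.005)&(l[...,2]<.075)
v,u=np.nonzero(m);print(m.sum(),u.min(),u.max(),v.min(),v.max())
Q=l[m]
for a,b in((0,.03),(.03,.04),(.04,.05),(.05,.06),(.06,.075)):
    k=(Q[:,2]>=a)&(Q[:,2]<b)
    if k.any(): print(a,k.sum(),(Q[k].mean(0)*1000).round(1),(Q[k].min(0)*1000).round(1),(Q[k].max(0)*1000).round(1))
print(pose()[0]-p)
E
```

```text
(array([ 0.52, -0.16, -0.05]), array([-1.3, -6.1, 40.7])) [ 0.74408023 -0.29895499  2.12719589 -0.75379429  0.90564578  2.79989567]
831 245 264 192 242
0 420 [ -1.6 -10.   20.6] [ -6.5 -13.6  16.6] [ 3.4 -3.9 29.9]
0.03 116 [ -1.7 -12.1  34.8] [ -6.7 -13.6  30.1] [ 3.2 -8.4 39.7]
0.04 97 [ -1.7 -12.2  44.7] [ -6.5 -13.6  40.3] [ 2.9 -9.1 49.9]
0.05 92 [ -2.1 -12.1  54.8] [ -6.9 -13.7  50. ] [ 3.  -8.3 59.9]
0.06 106 [ -1.9 -12.2  67.4] [ -6.9 -13.5  60. ] [ 2.7 -8.7 74.9]
[-0.00028928  0.00045814  0.00085284]
```

Emit:
jog_arm --turn '[[0,0,0],[0,0,0],[0,0,0],[0,0,0],[0,0,0],[0,0,0],[0,0,0],[0,0,0],[0,0,0],[0,0,0],[0,0,0],[0,0,0],[0,0,0]]' --travel '[[-1.5,-8,0],[-1.5,-8,5],[-1.5,-8,20],[-1.5,-8,35],[-1.5,-8,42],[-1.5,-8,42],[-1.5,-8,42],[-1.5,-8,42],[-1.5,-8,42],[-1.5,-8,42],[-1.5,-8,42],[-1.5,-8,42],[-1.5,-8,42]]' --hand '[50,50,50,50,50,50,30,10,2,2,2,2,2]'

```text
t: 12.72
position: [0.5321, 0.2933, 0.1243]
ee_rot: [0.252, -0.611, 0.694, -0.285]
wrist_force: [0.3, 0.4, 1.8]
grip_width: 0.097
```

```bash
python3 - <<'E'
from h import *
p,R,s=pose(); print(p,s['grip_width']*85.4,s['wrist_force'],s['q'])
r=np.array([-.703,.089,.7055]);r/=np.linalg.norm(r); top=np.array([.513,.294,.1405]); T=tool(r,-97.3)
print(rel(R,p,T,top-.025*r))
E
```

```text
[0.53213449 0.29326533 0.12429635] 8.25817410870202 [0.32723424 0.37952626 1.8231863 ] [ 0.6912916  -0.21416261  2.10085264 -0.77258929  0.82519212  2.80444648]
(array([ 0.43,  0.01, -0.01]), array([1.7, 2. , 0.1]))
```

Emit:
jog_arm --turn '[[0,0,0],[0,0,0],[0,0,0],[0,0,0],[0,0,0],[0,0,0],[0,0,0],[0,0,0],[0,0,0]]' --travel '[[0,-3,-3],[0,-10,-10],[0,-25,-25],[0,-45,-45],[0,-65,-65],[0,-85,-85],[0,-105,-105],[0,-120,-120],[0,-120,-120]]' --hand '[2,2,2,2,2,2,2,2,2]'

```text
t: 13.47
position: [0.5336, 0.2933, 0.3003]
ee_rot: [0.255, -0.61, 0.694, -0.285]
wrist_force: [-0.4, -0.0, 0.1]
grip_width: 0.097
```

```bash
python3 - <<'E'
from h import *
p,R,s=pose(); print(p,s['grip_width']*85.4,s['wrist_force'],s['t'])
for az in(-97.3,-68.3): print(rel(R,p,tool([0,0,1],az),[.5383,.0261,.36]))
print(rel(R,p,tool([0,0,1],-97.3),[.5383,.2,.36]))
E
```

```text
[0.53359158 0.29329612 0.30031075] 8.259576434625677 [-0.38337266 -0.03381044  0.14803461] 13.4667
(array([-44.95,   0.31,  -0.07]), array([264.1, -70.3, -16.1]))
(array([-44.05, -11.07, -27.55]), array([264.1, -70.3, -16.1]))
(array([-44.95,   0.31,  -0.07]), array([ 91.6, -54.1, -31. ]))
```

Emit:
jog_arm --turn '[[-45,0.3,0],[-45,0.3,0],[-45,0.3,0],[-45,0.3,0],[-45,0.3,0],[-45,0.3,0],[-45,0.3,0],[-45,0.3,0],[-45,0.3,0],[-45,0.3,0],[-45,0.3,0],[-45,0.3,0],[-45,0.3,0],[-45,0.3,0],[-45,0.3,0],[-45,0.3,0]]' --travel '[[92,-54,-31],[92,-54,-31],[92,-54,-31],[92,-54,-31],[92,-54,-31],[92,-54,-31],[264,-70,-16],[264,-70,-16],[264,-70,-16],[264,-70,-16],[264,-70,-16],[264,-70,-16],[264,-70,-16],[264,-70,-16],[264,-70,-16],[264,-70,-16]]' --hand '[2,2,2,2,2,2,2,2,2,2,2,2,2,2,2,2]'

```text
t: 14.8
position: [0.5379, 0.0272, 0.354]
ee_rot: [-0.003, -0.661, 0.751, 0.001]
wrist_force: [-0.2, -0.4, -1.5]
grip_width: 0.101
```

```bash
python3 - <<'E'
from jar import *
p,R,s=pose(); print(p,R.as_matrix()[:,2],s['t'],s['grip_width']*85.4)
for n in('scene','side'): fit(n,p,.185,.335,r=.005,rad=.02)
for n in('scene','side'): fit(n,[.538,.026],.02,.145)
cv2.imwrite('pics/s2.png',np.hstack([cv2.resize(load('scene')['pixels'][30:250,200:360],None,fx=2,fy=2),cv2.resize(load('side')['pixels'][20:240,160:320],None,fx=2,fy=2)]))
E
```

```text
[0.53787356 0.02723529 0.35401846] [-0.00634774 -0.00327903 -0.99997448] 14.8 8.58640644033489
scene 226 1.0 axis xy at z=0.260 [0.5362 0.0264] tilt deg xy [-0.86  0.4 ] z range [0.1964 0.1986 0.3325 0.3348]
side 180 0.99 axis xy at z=0.260 [0.5348 0.0262] tilt deg xy [-0.02  0.18] z range [0.1953 0.1979 0.3277 0.3287]
scene 926 0.99 axis xy at z=0.082 [0.5396 0.0267] tilt deg xy [1.25 0.16] z range [0.0201 0.0222 0.139  0.1399]
side 769 0.98 axis xy at z=0.082 [0.537  0.0256] tilt deg xy [ 0.03 -1.22] z range [0.0201 0.0223 0.1383 0.1397]
```

View pics/s2.png

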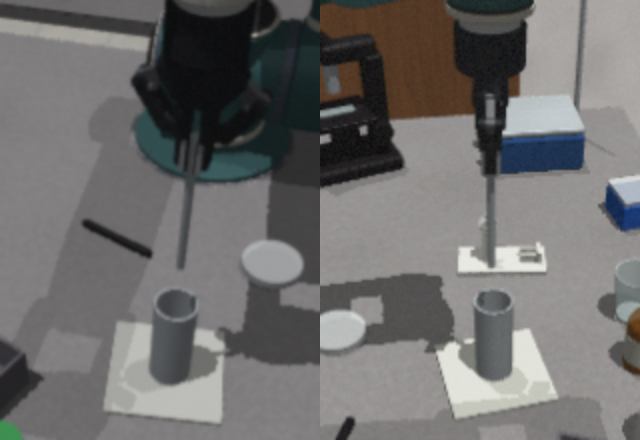

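The picture shows the jar standing on the tile with the vertical rod directly over its mouth, offset by 3 mm or less. The rod's foot is at z 0.196, so the floor is about 184 mm below.

Emit:
jog_arm --turn '[[0,0,0],[0,0,0],[0,0,0],[0,0,0],[0,0,0],[0,0,0],[0,0,0],[0,0,0],[0,0,0],[0,0,0],[0,0,0],[0,0,0]]' --travel '[[0,-2,10],[0,-2,30],[0,-2,50],[0,-2,75],[0,-2,100],[0,-2,125],[0,-2,145],[0,-2,160],[0,-2,168],[0,-2,174],[0,-2,177],[0,-2,177]]' --hand '[2,2,2,2,2,2,2,2,2,2,2,2]'

```text
t: 16.0
position: [0.5388, 0.0253, 0.177]
ee_rot: [-0.004, -0.66, 0.751, 0.001]
wrist_force: [0.5, 0.5, -0.3]
grip_width: 0.095
```

Emit:
jog_arm --turn '[[0,0,0],[0,0,0],[0,0,0],[0,0,0],[0,0,0]]' --travel '[[0,0,1],[0,0,2],[0,0,3],[0,0,3],[0,0,3]]' --hand '[2,2,2,2,2]'

```text
t: 16.42
position: [0.5388, 0.0252, 0.1742]
ee_rot: [-0.003, -0.66, 0.751, 0.001]
wrist_force: [0.4, -0.6, -0.5]
grip_width: 0.099
```

Emit:
jog_arm --turn '[[0,0,0],[0,0,0],[0,0,0],[0,0,0]]' --travel '[[0,0,1],[0,0,2],[0,0,2.5],[0,0,2.5]]' --hand '[2,2,2,2]'

```text
t: 16.75
position: [0.5387, 0.0252, 0.1714]
ee_rot: [-0.004, -0.66, 0.751, 0.001]
wrist_force: [-0.2, 0.2, -0.4]
grip_width: 0.098
```

Emit:
jog_arm --turn '[[0,0,0],[0,0,0],[0,0,0]]' --travel '[[0,0,0.7],[0,0,1.4],[0,0,1.4]]' --hand '[2,2,2]'

```text
t: 17.0
position: [0.5387, 0.0252, 0.17]
ee_rot: [-0.004, -0.66, 0.751, 0.001]
wrist_force: [-0.7, -0.5, -0.8]
grip_width: 0.099
```

Emit:
jog_arm --turn '[[0,0,0],[0,0,0],[0,0,0]]' --travel '[[0,0,0.7],[0,0,1.2],[0,0,1.2]]' --hand '[2,2,2]'

```text
t: 17.25
position: [0.539, 0.0252, 0.1695]
ee_rot: [-0.003, -0.66, 0.751, 0.0]
wrist_force: [-0.4, 0.1, 4.6]
grip_width: 0.098
```

Emit:
jog_arm --turn '[[0,0,0],[0,0,0],[0,0,0]]' --travel '[[0,0,0.7],[0,0,1.2],[0,0,1.2]]' --hand '[2,2,2]'

```text
t: 17.5
position: [0.5394, 0.0252, 0.1694]
ee_rot: [-0.003, -0.66, 0.751, -0.0]
wrist_force: [-1.8, 0.4, 12.9]
grip_width: 0.099
```

Floor contact. I'll relieve the pressure, open, let the rod settle, then retreat straight up.

Emit:
jog_arm --turn '[[0,0,0],[0,0,0],[0,0,0],[0,0,0],[0,0,0],[0,0,0],[0,0,0],[0,0,0],[0,0,0],[0,0,0],[0,0,0],[0,0,0],[0,0,0],[0,0,0],[0,0,0],[0,0,0],[0,0,0],[0,0,0],[0,0,0],[0,0,0]]' --travel '[[0,0,-1.3],[0,0,-1.3],[0,0,-1.3],[0,0,-1.3],[0,0,-1.3],[0,0,-1.3],[0,0,-1.3],[0,0,-1.3],[0,0,-1.3],[0,0,-1.3],[0,0,-1.3],[0,0,-1.3],[0,0,-1.3],[0,0,-1.3],[0,0,-1.3],[0,0,-1.3],[0,0,-1.3],[0,0,-1.3],[0,0,-1.3],[0,0,-1.3]]' --hand '[2,2,8,14,18,22,26,32,40,48,56,64,72,80,85,85,85,85,85,85]'

```text
t: 19.17
position: [0.5387, 0.0252, 0.1691]
ee_rot: [-0.003, -0.66, 0.751, 0.001]
wrist_force: [-0.2, -0.4, -0.2]
grip_width: 0.994
```

Emit:
jog_arm --turn '[[0,0,0],[0,0,0],[0,0,0],[0,0,0],[0,0,0],[0,0,0],[0,0,0],[0,0,0],[0,0,0],[0,0,0],[0,0,0],[0,0,0]]' --travel '[[0,0,0],[0,0,0],[0,0,-5],[0,0,-15],[0,0,-30],[0,0,-50],[0,0,-75],[0,0,-100],[0,0,-130],[0,0,-150],[0,0,-150],[0,0,-150]]' --hand '[85,85,85,85,85,85,85,85,85,85,85,85]'

```text
t: 20.17
position: [0.5399, 0.0257, 0.3209]
ee_rot: [-0.002, -0.66, 0.751, -0.0]
wrist_force: [-0.8, -0.1, -0.2]
grip_width: 0.993
```

```bash
python3 - <<'E'
from jar import *
p,R,s=pose(); print(p,s['t'],s['grip_width'])
for n in('scene','side'): fit(n,[.538,.026],.02,.145)
for n in('scene','side'):
    W=world(load(n)).reshape(-1,3); m=(np.hypot(W[:,0]-.538,W[:,1]-.026)<.06)&(W[:,2]>.15)&(W[:,2]<.23); P=W[m]; print('rod above mouth',len(P),P.min(0).round(4),P.max(0).round(4))
cv2.imwrite('pics/s3.png',np.hstack([cv2.resize(load('scene')['pixels'][90:310,180:340],None,fx=2,fy=2),cv2.resize(load('side')['pixels'][90:310,190:350],None,fx=2,fy=2)]))
E
```

```text
[0.53985282 0.02573583 0.32091842] 20.1667 0.9928540025145097
scene 904 0.94 axis xy at z=0.082 [0.5393 0.0267] tilt deg xy [0.78 0.17] z range [0.0202 0.0215 0.1389 0.1408]
side 752 0.95 axis xy at z=0.082 [0.537  0.0259] tilt deg xy [ 0.07 -0.61] z range [0.0201 0.0213 0.1383 0.1404]
rod above mouth 62 [0.5363 0.02   0.1502] [0.5454 0.0296 0.1935]
rod above mouth 55 [0.531  0.0157 0.1501] [0.5391 0.0254 0.1934]
```

View pics/s3.png

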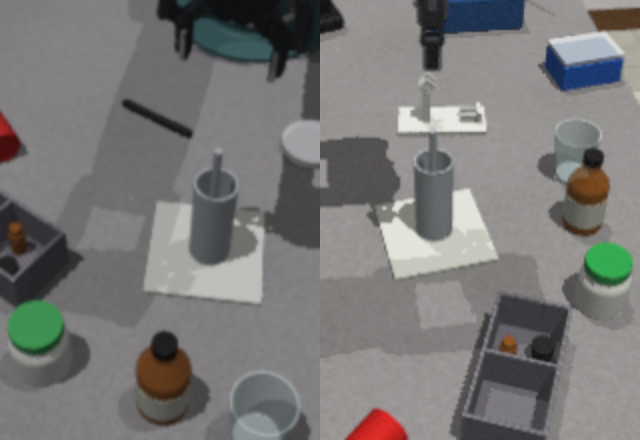

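The picture shows the rod standing in the jar, its top at z 0.193 (expected 0.192 if it is on the floor). The jar is upright on the tile and the bottle, pot and beaker are all standing.

```bash
python3 -c "
from cell import env
print(env.job_done())"
```

```text
the job is handed in; nothing more can be done
None
```

The steel jar now stands mouth up on the white tile with the stirring rod in it, and I handed the job in at about 20 s of the 58 s allowed.

- **Jar:** I gripped it near its mouth along its leaning axis, drew it out of the bin well, turned it upright and lowered it until it touched the tile. The force read about 12 N at most, and I eased it off before opening the gripper.
- **Rod:** I gripped it by its free upper end, lifted it off the rest, turned it vertical and lowered it until it touched the jar's floor, at about 13 N. I then let go and moved straight up.

**Last checks, from both fixed cameras:**
- The jar's axis is at about (0.538, 0.026), close to the tile's centre, and its mouth is at z 0.139. It reads as tilted by less than 1°, which is within the measuring noise.
- The rod's top is at z 0.193, against 0.192 expected with its end on the jar's floor.
- The amber bottle, lidded pot and glass beaker are still standing, and the gripper is well clear.

**Disagreements:**
- The two cameras differ by about 2 mm on the jar's position, rising to about 5 mm on the rod's top, and neither affects the result.
- The gripper read 8.3 mm on the 10 mm rod, though the hold was firm.
- The rod was standing nearly vertical when I last looked, so it may later lean against the jar's rim.

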